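# Nip up the clamp nut on a monitor-stand foot with an adjustable wrench

### The arm

A 6-joint arm with a two-finger parallel gripper is mounted at the origin on the work surface. World frame = base frame: x ahead of the robot, y to its left, z up, the work surface at z = 0. Lengths are in m, angles in rad, forces in N, time in s.
With the tool pointing down it reaches from about 0.35 to 0.85 m from the base axis. Payload 8.1 kg.
Tool frame: the origin (TCP) lies midway between the tips of the shut fingers; the grasp point (between the pads) lies 19 mm behind it (manip.pinch_z is the distance from the TCP to the grasp point, in m); z points along the fingers, y is the line along which they close (so a half turn about z gives the same grasp; the last joint's range is limited). The gripper opens to 93 mm and grips with 3 to 60 N. Pads are 15 mm wide; open, the fingers measure 128 mm over their backs; the gripper's body (75 mm by 188 mm) begins 65 mm behind the grasp point.
Start: joints at [1.091, 0.13, 1.488, -0, 1.523, -0.085], TCP at [0.231, 0.554, 0.219] pointing down, gripper open.
Joint ranges: [-2.96, 2.96], [-0.89, 2.26], [0.02, 2.5], [-1.34, 4.48], [0, 2.73], [-2.66, 2.66]. Speed limits (rad/s): [2.39, 2.39, 2.79, 3.14, 3.14, 3.14].

### API

Orientations are given as a unit quaternion [w, x, y, z].
In Python, from bench import manip, eyes gives the robot as it stands.
- The arm moves only by the shell command python3 -m creep 'ROWS' [FORCE]. ROWS is JSON, a list of rows, each a list of 5 numbers: the shift along the tool's x, y, z in cm, then the turn about the tool's z in degrees, then the gripper command: -1 is shut, 1 is fully open, values between are in proportion. A call has 1 to 8 rows; each row is the pose to reach, as a shift and turn from the pose commanded when the call began, along the tool's axes at that moment; what a row does not reach only later rows make up. A row lasts 1/12 s, in which the tool goes at most 41.7 mm and 7.16 degrees, less where a joint would pass 70% of its speed; a pose out of reach is approached as far as the arm can. A call with a gripper value outside its range is refused whole. The fingers move at their own pace and stop on an object; FORCE is the grip in N (left out, the last holds). Time passes only in rows, so rows that repeat a pose let the fingers close. It gives the time, the measured TCP pose, the force, the opening and the grip force at its end, in the units of the state.
- manip.state(): the state, without advancing time (a new reading comes with each control period).
- eyes.camera(name): name is "scene" or "side" or "wrist"; returns (picture, depth): 480x640x3 uint8, red, green, blue; 480x640 float32, m along the optical axis (not along the pixel's ray), 0 where there is no reading.
- eyes.camera_params(name): a dict with "intrinsics" (3x3 intrinsics, pixels), "extrinsics" (4x4, takes a point from camera to world coordinates). Camera axes: x right, y down, z forward; pixel columns grow to the right and rows downward; lengths in m; the calibration is good to about 2 mm. A picture is of the moment at which its call begins: read the wrist's pose just before it. camera_params takes no time and is no camera call; for the wrist camera it gives the pose at the moment of the call.
- manip.job_done(): hands the job in; it is judged then, once.
Trained networks look in the newest picture that a camera, given by its name, has taken for a name from the list of things; names that differ only in an ending like _2 or _b are one class to them, and where a whole thing is asked for, a point or a joint stands for the part that bears it (a point fixed in the world has none). Each returns a list of dicts, best first, with "p" (0 to 1); they miss things now and then, are a little off and sometimes report something else, mostly with a low value. They report only what shows in the picture. A call takes as long as a camera call.
- eyes.search_frame(target, camera): "bbox" ([centre column, centre row, width, height] in pixels, round what is visible of it).
The state is a dict: "time_s": time; "joint_pos": joint angles; "qd": joint speeds; "tau": joint torques, N m; "ee_pos": TCP position; "orientation": TCP orientation; "force": force on the tool from outside, world axes, zero at the start; "ft_torque": the same for the moment, N m; "grip_width": finger opening in m; "gripper_force": force on a finger pad.
Only numpy, scipy, OpenCV 4.12 (cv2) and the standard library are available. Lean on these libraries where they do the work, as an engineer would, in place of code of your own. Each camera call takes 0.05 s, during which the arm holds its last target. There are 200 camera calls.

### The job

The adjustable wrench sits loosely over the clamp nut on the monitor stand's foot. Roll its worm, pressing it only lightly, until the jaw is firmly snug on the nut with no play left, and let go of it; only then turn the nut an eighth of a turn (45 degrees) clockwise with the wrench. Leave the wrench lying flat on the nut with its jaw still snug, and do not disturb the other things on the desk.

Things in the scene. Friction and masses are not known exactly. Their poses are not given: they have to be found in the camera images.
- foot: Heavy dark steel plate (foot of a monitor stand), 230 x 260 x 10 mm, fixed to the desk; origin on the desk surface on the nut's axis; z up. The plate reaches x -150..+80 mm and y -110..+150 mm of this origin, its top is 10 mm above the desk. A round stub, 36 mm in diameter, rises 55 mm from it at x +58, y +110 mm.
- nut: Plain steel hex nut on the plate, 24 mm across flats, 13 mm high with a stud end 2 mm higher (top 25 mm above the desk); origin on its axis at its underside, 10 mm above the desk. It turns about the vertical with a stiff 0.4 N m drag and stays where it is left.
- nut_turn (a joint): Angle of the nut in rad: 0 at the start, grows clockwise seen from above.
- wrench: Loose steel adjustable wrench, 256 mm long, 0.5 kg, flat on the foot plate around the nut. Origin at its underside in the middle of the jaw opening; x points out of the jaw mouth, so the handle runs to -x (24 mm wide, 12 mm thick, from x -66 to -240 mm); z up. The head is 14 mm thick, x -52 to -18 mm, y -34 to +32 mm. Fixed jaw face at y +14 mm. Turned while loose, it slips.
- jaw: Movable steel jaw on the wrench's -y side, 32 x 15 x 12 mm, driven only by the worm (it cannot be pushed by hand) and held by it where it is left; origin at the wrench's origin when jaw_travel is 0.
- jaw_travel (a joint): Travel of the movable jaw towards the fixed jaw in m. The opening is 31 mm minus this, so the jaw meets the nut's flats squarely at 0.007; it starts between about 0.0005 and 0.003.
- worm: Knurled steel worm across the wrench head, 18 mm in diameter and length, axis along the wrench's y; origin at its centre, 10 mm above the wrench's underside. Stroking its top towards the nut (wrench's +x) by friction closes the jaw, about 1.1 mm per 10 mm of stroke; the other way opens it.
- worm_crown (a point): Top line of the worm, at its middle: x -35, y -4 mm of the wrench, 19 mm above its underside, 5 mm proud of the head; axes as the wrench. The worm needs about 5.5 N at its rim to roll, so press down with 7 to 11 N. Once snug it stalls: at 8 N of drag or so the jaw grips firmly; stop there. Over 18 N of total finger force harms it.
- handle_point (a point): Middle of the handle, half-way up (6 mm above the wrench's underside), 165 mm behind the wrench's origin; same axes as the wrench. To turn the nut clockwise the handle moves to the wrench's +y.
- sanitizer: Bystander: pale capped bottle, 52 mm in diameter, 150 mm tall, origin under its centre.
- tea_jar: Bystander: amber glass jar with white cap, 72 mm in diameter, 140 mm tall, origin under its centre.
- stapler: Bystander: black stapler, 130 x 34 x 40 mm, origin under its centre.

How it is judged:
By the outcome, as a careful person would: the job done as asked, in the order asked, and still so for the second after the job is handed in, with the robot touching nothing.
It also fails if it takes over 72 s, if anything falls off the work surface, if the arm or the gripper's body presses on something with over 40 N, if the wrist force passes 120 N, or if a joint passes its speed limit or range.

## Working session

There is one attempt and no reset: what is moved stays moved. The work goes in short steps, Python scripts to look and compute and a shell command to move; the robot and the scene stay as the last step left them, time stands still between calls to the robot, and variables do not carry over. Pictures are saved under pics/ and viewed, at most 10 in all, crops included, and the job is handed in when it is done.

```bash
ls; mkdir -p pics
cat > h.py <<'E'
import numpy as np, cv2, json
from bench import manip, eyes
def P(cam):
    p=eyes.camera_params(cam); return np.array(p["intrinsics"]),np.array(p["extrinsics"])
def world(u,v,d,cam,KE=None):
    K,T=KE or P(cam); r=np.linalg.inv(K)@[u,v,1]; return (T@np.r_[r*d,1])[:3]
def onplane(u,v,z,KE):
    K,T=KE; r=T[:3,:3]@(np.linalg.inv(K)@[u,v,1]); o=T[:3,3]; return o+r*(z-o[2])/r[2]
def snap(cam,fn):
    KE=P(cam); im,d=eyes.camera(cam); cv2.imwrite("pics/"+fn,im[:,:,::-1]); np.savez("pics/"+fn+".npz",im=im,d=d,K=KE[0],T=KE[1]); return im,d,KE
E
python3 - <<'E'
from h import *
for c in ["scene","wrist"]:
    im,d,KE=snap(c,c+"0.png")
    for t in ["wrench","nut","worm","jaw","worm_crown","foot","sanitizer","tea_jar","stapler"]:
        r=eyes.search_frame(t,c)
        for q in r[:1]:
            u,v=q["bbox"][:2]; dd=d[int(v),int(u)]
            print(c,t,round(q["p"],2),np.round(q["bbox"]),np.round(world(u,v,dd,c,KE),3))
print(manip.state(), manip.pinch_z)
E
```

```text
pics
scene wrench 0.6 [274. 237.  26.  77.] [ 0.566 -0.11   0.024]
scene nut 0.63 [274. 264.  11.  16.] [ 0.652 -0.095  0.023]
scene worm 0.15 [271. 236.  26.  82.] [ 0.564 -0.119  0.023]
scene jaw 0.66 [267. 268.   8.  12.] [ 0.662 -0.112  0.019]
scene worm_crown 0.7 [274. 235.  29.  74.] [ 0.547 -0.113  0.009]
scene foot 0.67 [284. 260. 110.  80.] [ 0.636 -0.072  0.023]
scene sanitizer 0.96 [167. 222.  28.  44.] [ 0.604 -0.375  0.094]
scene tea_jar 0.56 [484. 256.  45.  53.] [0.625 0.416 0.112]
scene stapler 0.9 [446. 225.  24.  41.] [0.476 0.344 0.036]
wrist stapler 0.62 [230. 441.  97.  78.] [0.44  0.359 0.012]
{'time_s': 1.0, 'joint_pos': array([ 1.09064666e+00,  1.30417491e-01,  1.48817784e+00,  5.85323463e-06,
        1.52297332e+00, -8.53492861e-02]), 'qd': array([ 0.00037295,  0.00059078,  0.0009919 , -0.00014876, -0.00051014,
        0.00047228]), 'tau': array([-7.79398470e-04, -5.59776914e+01, -4.92073345e+01,  7.65808951e-02,
        2.28530739e-02,  4.55087002e-05]), 'ee_pos': array([0.2307343 , 0.55388571, 0.21863695]), 'orientation': array([5.41410636e-07, 1.96120812e-01, 9.80579740e-01, 1.23412986e-05]), 'force': array([ 0.68844247, -0.73594767,  0.19592199]), 'ft_torque': array([ 0.01864754, -0.03645705, -0.0061212 ]), 'gripper_force': 0.0, 'grip_width': 0.09262399265628828} 0.0188
```

Run:
```python
from h import *
print(np.round(P("wrist")[1],3), P("wrist")[0])
im=cv2.imread("pics/scene0.png"); c=im[140:340,130:530]; cv2.imwrite("pics/s0c.png",cv2.resize(c,None,fx=2,fy=2,interpolation=cv2.INTER_CUBIC))
```

```text
[[ 0.384  0.889  0.251  0.162]
 [ 0.923 -0.369 -0.105  0.585]
 [-0.     0.272 -0.962  0.384]
 [ 0.     0.     0.     1.   ]] [[410.22073598   0.         321.69987091]
 [  0.         410.22073598 232.35252526]
 [  0.           0.           1.        ]]
```

View pics/s0c.png

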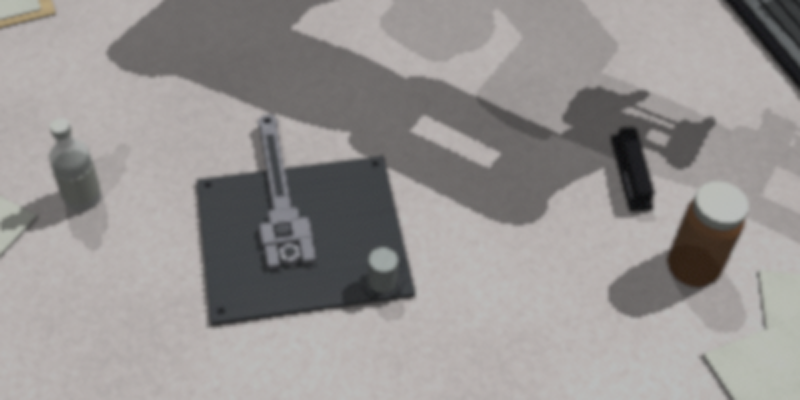

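The scene shows the wrench with its handle toward the robot; the nut is at about full-frame pixel (275,266) and the movable jaw is on the image left. The stub, bottle, jar and stapler are all clear of it. I'll move the wrist camera over the wrench.

```bash
python3 -m creep '[[-4,-3.2,0,0,-1],[-7,-5.7,0,0,-1],[-10,-8.1,0,0,-1],[-13,-10.6,0,0,-1],[-16,-13,0,-7,-1],[-19,-15.5,0,-14,-1],[-22,-18,0,-21,-1],[-25,-20.4,0,-27,-1]]'; python3 -c "
from h import *
KE=P('scene');print(onplane(275,266,.025,KE),onplane(264,200,.022,KE))"
```

```text
time_s: 1.67
ee_pos: [0.3787, 0.2772, 0.2189]
orientation: [0.0, -0.025, 1.0, 0.0]
force: [0.1, -0.3, 0.5]
grip_width: 0.044
gripper_force: 0.0
[ 0.65745535 -0.09232681  0.025     ] [ 0.43862608 -0.1586489   0.022     ]
```

```bash
python3 -m creep '[[-1.8,-3.6,0,0,-1],[-3.6,-7.2,0,0,-1],[-5.4,-10.8,0,0,-1],[-7.2,-14.4,0,0,-1],[-9,-18,0,0,-1],[-10.8,-21.6,0,0,-1],[-12.6,-25.2,0,-7,-1],[-14.4,-28.8,0,-14,-1]]'
```

```text
time_s: 2.33
ee_pos: [0.5344, -0.0024, 0.2189]
orientation: [0.0, -0.142, 0.99, -0.0]
force: [-0.2, 0.8, 0.0]
grip_width: 0.0005
gripper_force: 0.0
```

```bash
python3 -m creep '[[-0.7,-3.5,1,0,-1],[-1.4,-7,2,0,-1],[-2.2,-10.5,3,0,-1],[-2.3,-11.5,4,0,-1],[-2.3,-11.5,4,0,-1],[-2.3,-11.5,4,0,-1]]'
python3 - <<'E'
from h import *
print(manip.state()["ee_pos"])
im,d,KE=snap("wrist","w1.png")
for t in ["wrench","nut","worm","jaw"]:
    for q in eyes.search_frame(t,"wrist")[:2]:
        u,v=q["bbox"][:2]; print(t,round(q["p"],2),np.round(q["bbox"]),np.round(world(u,v,d[int(v),int(u)],"wrist",KE),4))
E
```

```text
time_s: 2.83
ee_pos: [0.5868, -0.1044, 0.1777]
orientation: [-0.001, -0.139, 0.99, 0.001]
force: [-1.0, -0.0, 0.6]
grip_width: 0.0003
gripper_force: 0.0
[ 0.58681718 -0.10436839  0.1776602 ]
wrench 0.76 [312. 154.  80. 307.] [ 0.543  -0.1228  0.0214]
nut 0.58 [316. 280.  18.  13.] [ 0.5795 -0.1075  0.1811]
worm 0.95 [309. 255.  25.  18.] [ 0.6209 -0.1035  0.0287]
jaw 0.84 [284. 290.  18.  32.] [ 0.658  -0.1148  0.0238]
```

View pics/w1.png

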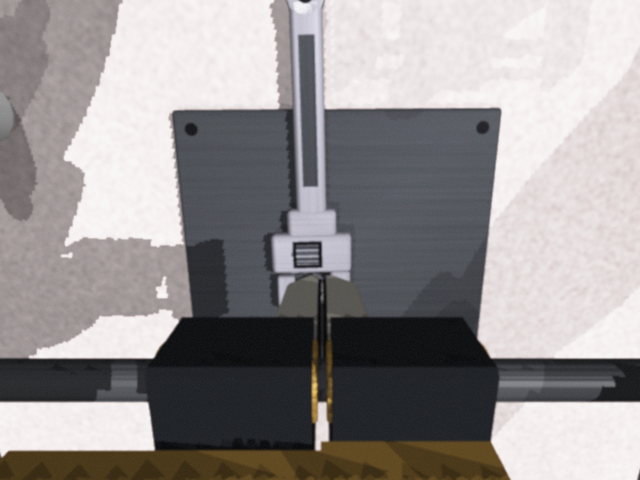

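The wrist image shows the handle running up to (305,3), the worm at (308,255), and the movable jaw at (284,290). The fingers hide the nut. Next I'll fit the handle axis from depth.

```bash
cat > fit.py <<'E'
from h import *
def fit(fn):
    f=np.load(fn); d,K,T=f["d"],f["K"],f["T"]
    v,u=np.mgrid[10:200,240:400]; D=d[v,u]
    p=np.linalg.inv(K)@np.stack([u.ravel(),v.ravel(),np.ones(u.size)])*D.ravel(); w=(T[:3,:3]@p+T[:3,3:]).T
    m=(np.abs(w[:,2]-.0215)<.004)&(D.ravel()>0); L=[]
    for r in np.unique(v.ravel()[m]):
        s=m&(v.ravel()==r); L.append((w[s].min(0)+w[s].max(0))/2 if s.sum()>5 else [np.nan]*3)
    L=np.array(L); L=L[~np.isnan(L[:,0])]
    vx,vy,x0,y0=cv2.fitLine(L[:,:2].astype(np.float32),cv2.DIST_HUBER,0,.01,.01).ravel()
    s=np.sign(vx); return L,np.array([vx,vy])*s,np.array([x0,y0])
if __name__=="__main__":
    import sys
    L,a,c=fit(sys.argv[1]); n=np.array([-a[1],a[0]])
    print("yaw",np.degrees(np.arctan2(a[1],a[0])),"c",c,"z",np.median(L[:,2]),len(L))
    f=np.load(sys.argv[1]); 
    wp=onplane(308.5,254.5,.029,(f["K"],f["T"]))[:2]
    print("worm",wp,"lat",n@(wp-c)); o=c+a*(a@(wp-c)+.035); print("nut est",o)
E
python3 fit.py pics/w1.png.npz; python3 -c "
from h import *
s=manip.state();print(s['ee_pos'],s['force'],s['orientation'])
f=np.load('pics/scene0.png.npz');print(onplane(275,266,.025,(f['K'],f['T'])))"
```

```text
yaw 17.253035 c [ 0.51034415 -0.13555513] z 0.020709725014640107 190
worm [ 0.62056872 -0.10408465] lat -0.00263729486138521
nut est [ 0.65321166 -0.09118529]
[ 0.58789251 -0.1032908   0.17985851] [-0.60489949 -0.06121275  0.4713474 ] [ 7.71757179e-04 -1.40487687e-01  9.90082098e-01 -2.33181295e-04]
[ 0.65745535 -0.09232681  0.025     ]
```

```bash
python3 -m creep '[[-2.6,-1,3,-1,-1],[-2.6,-1,6,-1,-1],[-2.6,-1,9,-1,-1],[-2.6,-1,11.5,-1,-1],[-2.6,-1,13,-1,-1],[-2.6,-1,13.8,-1,-1],[-2.6,-1,13.8,-1,-1],[-2.6,-1,13.8,-1,-1]]' 20
```

```text
time_s: 3.75
ee_pos: [0.6159, -0.1066, 0.0417]
orientation: [0.0, -0.149, 0.989, -0.0]
force: [0.4, -0.3, 0.8]
grip_width: 0.0006
gripper_force: 0.0
```

```bash
python3 -m creep '[[0,0,0.6,0,-1],[0,0,1,0,-1],[0,0,1.2,0,-1],[0,0,1.25,0,-1],[0,0,1.25,0,-1],[0,0,1.25,0,-1]]'
```

```text
time_s: 4.25
ee_pos: [0.616, -0.1071, 0.0292]
orientation: [0.001, -0.148, 0.989, -0.0]
force: [-0.9, 1.5, 5.4]
grip_width: 0.0002
gripper_force: 2.6
```

```bash
python3 -m creep '[[0,0,0.03,0,-1],[0,0,0.03,0,-1],[0,0,0.03,0,-1]]'; python3 -c "
from h import *
print(manip.state()['force'])"
```

```text
time_s: 4.5
ee_pos: [0.616, -0.1071, 0.0291]
orientation: [0.001, -0.148, 0.989, -0.0]
force: [-2.6, 1.9, 7.0]
grip_width: 0.0006
gripper_force: 3.9
[-2.61668711  1.88346524  7.00610513]
```

```bash
python3 -m creep '[[0,0,0.03,0,-1],[-0.1,0,0.03,0,-1],[-0.2,0,0.03,0,-1],[-0.3,0,0.03,0,-1],[-0.4,0,0.03,0,-1],[-0.5,0,0.03,0,-1]]'
```

```text
time_s: 5.0
ee_pos: [0.6203, -0.1058, 0.029]
orientation: [-0.0, -0.148, 0.989, -0.0]
force: [-6.3, 0.1, 11.9]
grip_width: 0.0005
gripper_force: 5.9
```

```bash
python3 -m creep '[[-0.1,0,-0.03,0,-1],[-0.2,0,-0.03,0,-1],[-0.3,0,-0.03,0,-1],[-0.4,0,-0.03,0,-1],[-0.5,0,-0.03,0,-1]]'
```

```text
time_s: 5.42
ee_pos: [0.6248, -0.1044, 0.029]
orientation: [-0.0, -0.148, 0.989, -0.0]
force: [-6.5, -0.1, 10.8]
grip_width: 0.0003
gripper_force: 5.2
```

```bash
python3 -m creep '[[0,0,-0.4,0,-1],[0.6,0,-0.4,0,-1],[1.1,0,-0.4,0,-1],[1.1,0,-0.4,0,-1],[1.1,0,-0.15,0,-1],[1.1,0,-0.06,0,-1],[1.1,0,-0.03,0,-1],[1.1,0,-0.03,0,-1]]'
```

```text
time_s: 6.08
ee_pos: [0.6144, -0.1075, 0.029]
orientation: [-0.0, -0.148, 0.989, -0.0]
force: [-5.7, 0.6, 9.1]
grip_width: 0.0006
gripper_force: 4.8
```

```bash
python3 -m creep '[[-0.1,0,0,0,-1],[-0.25,0,0,0,-1],[-0.4,0,0,0,-1],[-0.55,0,0,0,-1],[-0.7,0,0,0,-1],[-0.85,0,0,0,-1],[-1,0,0,0,-1],[-1.1,0,0,0,-1]]'
```

```text
time_s: 6.75
ee_pos: [0.6249, -0.1043, 0.029]
orientation: [-0.0, -0.148, 0.989, -0.0]
force: [-6.4, 1.2, 10.6]
grip_width: 0.0002
gripper_force: 5.3
```

```bash
python3 -m creep '[[0,0,-0.4,0,-1],[0.6,0,-0.4,0,-1],[1.1,0,-0.4,0,-1],[1.1,0,-0.4,0,-1],[1.1,0,-0.15,0,-1],[1.1,0,-0.06,0,-1],[1.1,0,-0.02,0,-1],[1.1,0,-0.02,0,-1]]'
python3 -m creep '[[-0.1,0,0,0,-1],[-0.25,0,0,0,-1],[-0.4,0,0,0,-1],[-0.55,0,0,0,-1],[-0.7,0,0,0,-1],[-0.85,0,0,0,-1],[-1,0,0,0,-1],[-1.1,0,0,0,-1]]'
```

```text
time_s: 7.42
ee_pos: [0.6143, -0.1075, 0.029]
orientation: [-0.0, -0.148, 0.989, -0.0]
force: [-5.8, 0.5, 9.0]
grip_width: 0.0004
gripper_force: 4.2
time_s: 8.08
ee_pos: [0.6247, -0.1043, 0.0291]
orientation: [-0.0, -0.148, 0.989, -0.0]
force: [-6.3, -0.3, 10.3]
grip_width: 0.0001
gripper_force: 4.9
```

```bash
python3 -m creep '[[0,0,-0.4,0,-1],[0.6,0,-0.4,0,-1],[1.1,0,-0.4,0,-1],[1.1,0,-0.4,0,-1],[1.1,0,-0.15,0,-1],[1.1,0,-0.06,0,-1],[1.1,0,-0.01,0,-1],[1.1,0,-0.01,0,-1]]'
python3 -m creep '[[-0.1,0,0,0,-1],[-0.25,0,0,0,-1],[-0.4,0,0,0,-1],[-0.5,0,0,0,-1]]'
```

```text
time_s: 8.75
ee_pos: [0.6144, -0.1074, 0.0291]
orientation: [-0.0, -0.148, 0.989, -0.0]
force: [-4.1, 0.4, 7.4]
grip_width: 0.0001
gripper_force: 3.8
time_s: 9.08
ee_pos: [0.6189, -0.1063, 0.0291]
orientation: [-0.001, -0.148, 0.989, -0.0]
force: [-5.8, -0.6, 8.8]
grip_width: 0.0006
gripper_force: 4.5
```

```bash
python3 -m creep '[[-0.1,0,0.02,0,-1],[-0.2,0,0.02,0,-1],[-0.3,0,0.02,0,-1]]'
python3 -m creep '[[-0.1,0,0,0,-1],[-0.2,0,0,0,-1],[-0.3,0,0,0,-1]]'
python3 -m creep '[[0,0,-0.4,0,-1],[0.6,0,-0.4,0,-1],[1.1,0,-0.4,0,-1],[1.1,0,-0.4,0,-1],[1.1,0,-0.15,0,-1],[1.1,0,-0.06,0,-1],[1.1,0,-0.01,0,-1],[1.1,0,-0.01,0,-1]]'
```

```text
time_s: 9.33
ee_pos: [0.6219, -0.1056, 0.0291]
orientation: [-0.0, -0.148, 0.989, -0.0]
force: [-6.7, -1.5, 8.8]
grip_width: 0.0009
gripper_force: 4.7
time_s: 9.58
ee_pos: [0.6248, -0.1049, 0.0291]
orientation: [-0.0, -0.148, 0.989, -0.001]
force: [-6.4, -1.9, 9.7]
grip_width: 0.0005
gripper_force: 4.6
time_s: 10.25
ee_pos: [0.6144, -0.1074, 0.0291]
orientation: [-0.0, -0.148, 0.989, -0.0]
force: [-5.6, 0.2, 8.4]
grip_width: 0.0004
gripper_force: 4.1
```

```bash
python3 -m creep '[[-0.1,0,0,0,-1],[-0.2,0,0,0,-1],[-0.3,0,0,0,-1]]'
python3 -m creep '[[-0.1,0,0,0,-1],[-0.2,0,0,0,-1],[-0.3,0,0,0,-1]]'
```

```text
time_s: 10.5
ee_pos: [0.617, -0.1068, 0.0291]
orientation: [-0.0, -0.148, 0.989, -0.0]
force: [-5.5, -0.1, 10.1]
grip_width: 0.0007
gripper_force: 4.8
time_s: 10.75
ee_pos: [0.6199, -0.106, 0.0291]
orientation: [-0.0, -0.148, 0.989, -0.0]
force: [-6.0, -2.0, 8.9]
grip_width: 0.0003
gripper_force: 4.6
```

```bash
python3 -m creep '[[-0.1,0,0.01,0,-1],[-0.2,0,0.01,0,-1],[-0.3,0,0.01,0,-1]]'
python3 -m creep '[[-0.1,0,0,0,-1],[-0.2,0,0,0,-1]]'
```

```text
time_s: 11.0
ee_pos: [0.6229, -0.1054, 0.0291]
orientation: [-0.0, -0.148, 0.989, -0.001]
force: [-5.8, -2.5, 9.4]
grip_width: 0.0006
gripper_force: 4.7
time_s: 11.17
ee_pos: [0.6246, -0.1049, 0.0291]
orientation: [-0.001, -0.148, 0.989, -0.001]
force: [-6.7, -3.3, 10.2]
grip_width: 0.0002
gripper_force: 5.0
```

```bash
python3 -m creep '[[0,0,-0.4,0,-1],[0.6,0,-0.4,0,-1],[1.0,0,-0.4,0,-1],[1.0,0,-0.4,0,-1],[1.0,0,-0.15,0,-1],[1.0,0,-0.06,0,-1],[1.0,0,-0.01,0,-1],[1.0,0,-0.01,0,-1]]'
python3 -m creep '[[-0.1,0,0.01,0,-1],[-0.2,0,0.01,0,-1]]'
python3 -m creep '[[-0.1,0,0,0,-1],[-0.2,0,0,0,-1]]'
```

```text
time_s: 11.83
ee_pos: [0.6154, -0.107, 0.0291]
orientation: [-0.0, -0.148, 0.989, -0.0]
force: [-5.3, 1.1, 8.7]
grip_width: 0.0002
gripper_force: 4.2
time_s: 12.0
ee_pos: [0.6167, -0.1067, 0.029]
orientation: [-0.001, -0.148, 0.989, -0.0]
force: [-9.0, -1.3, 12.2]
grip_width: 0.0003
gripper_force: 5.9
time_s: 12.17
ee_pos: [0.6184, -0.1062, 0.029]
orientation: [-0.001, -0.148, 0.989, -0.0]
force: [-9.8, -0.8, 12.8]
grip_width: 0.0004
gripper_force: 6.3
```

```bash
python3 -m creep '[[0,0,-0.03,0,-1],[-0.05,0,-0.03,0,-1]]'; python3 -c "
from h import *
print(manip.state()['force'])"
```

```text
time_s: 12.33
ee_pos: [0.6191, -0.106, 0.0291]
orientation: [-0.001, -0.148, 0.989, -0.0]
force: [-8.7, -1.9, 10.6]
grip_width: 0.0005
gripper_force: 5.2
[-8.66096498 -1.8779617  10.55941967]
```

```bash
python3 -m creep '[[0,0,-1,0,-1],[0,0,-4,0,-1],[0,0,-8,0,0],[-0.5,0,-12,0,1],[-1,0,-15,0,1],[-1,0,-15,0,1],[-1,0,-15,0,1],[-1,0,-15,0,1]]'
python3 - <<'E'
from h import *
im,d,KE=snap("wrist","w2.png")
for t in ["nut","worm","jaw"]:
    for q in eyes.search_frame(t,"wrist")[:1]:
        u,v=q["bbox"][:2]; print(t,round(q["p"],2),np.round(q["bbox"]),np.round(world(u,v,d[int(v),int(u)],"wrist",KE),4))
im=cv2.imread("pics/w2.png"); cv2.imwrite("pics/w2c.png",cv2.resize(im[150:320,210:430],None,fx=3.5,fy=3.5,interpolation=cv2.INTER_CUBIC))
E
python3 fit.py pics/w2.png.npz|head -1
```

```text
time_s: 13.0
ee_pos: [0.6291, -0.1026, 0.1782]
orientation: [-0.0, -0.148, 0.989, 0.0]
force: [-0.9, -0.5, -1.2]
grip_width: 0.036
gripper_force: 0.0
nut 0.74 [323. 244.  36.  32.] [ 0.653  -0.0927  0.0247]
worm 0.69 [318. 205.  25.  20.] [ 0.622  -0.1066  0.0286]
jaw 0.76 [301. 245.  18.  39.] [ 0.6594 -0.1093  0.023 ]
yaw 15.725227 c [ 0.5500899  -0.12325507] z 0.020852615849595302 190
```

View pics/w2c.png

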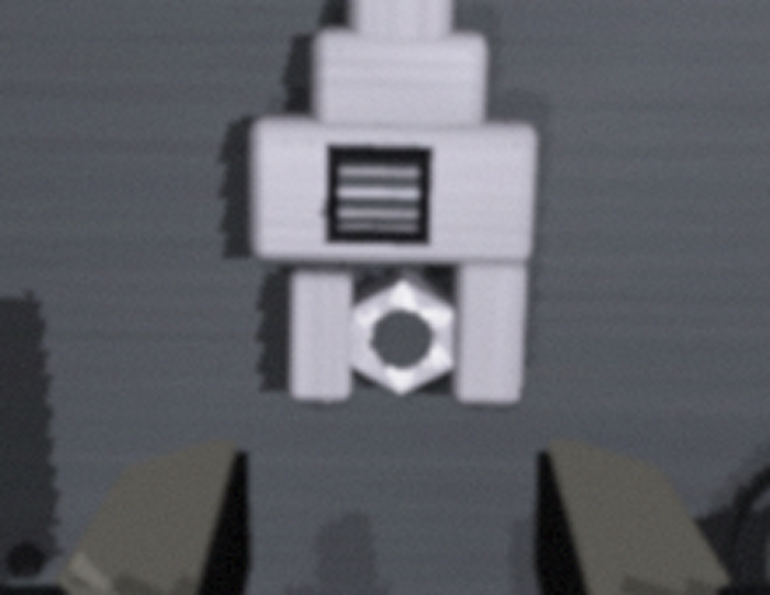

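The crop shows both jaws flush on the nut's flats, with the nut near (323,244), so the jaw is snug. Now to the handle.

```bash
python3 -m creep '[[3.8,0.1,-0.5,0,0],[7.5,0.2,-0.5,0,0],[11,0.3,0,0,0],[13.8,0.4,2,0,0],[13.8,0.4,5.5,0,0],[13.8,0.4,9,0,0],[13.8,0.4,12,0,0],[13.8,0.4,12,0,0]]'
python3 - <<'E'
from h import *
im,d,KE=snap("wrist","w3.png")
E
python3 fit.py pics/w3.png.npz|head -1
```

```text
time_s: 13.87
ee_pos: [0.4903, -0.1374, 0.0511]
orientation: [-0.005, -0.148, 0.989, 0.003]
force: [-1.3, 1.0, -0.8]
grip_width: 0.0466
gripper_force: 0.0
yaw 16.285635 c [ 0.44100034 -0.15413684] z 0.02089397272371965 68
```

View pics/w3.png

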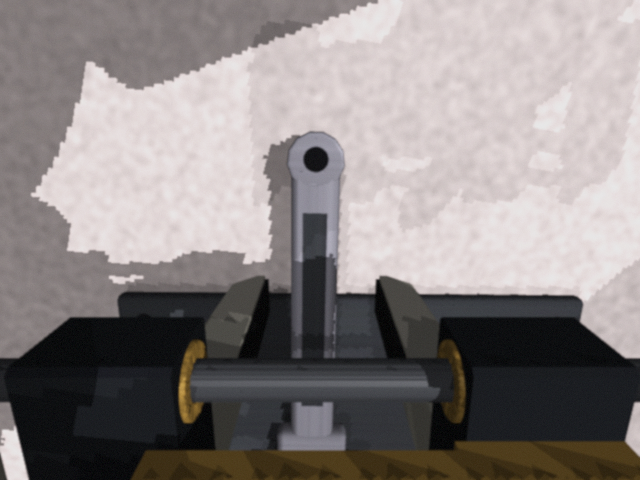

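Handle is between the open fingers, axis at column ~315 and end hole at (315,158). I'll descend and narrow the fingers into a loose cage.

```bash
python3 -m creep '[[0,0,1,0,0],[0,0,2.5,0,0],[0,0,3.5,0,-0.1],[0,0,4,0,-0.2],[0,0,4.2,0,-0.35],[0,0,4.2,0,-0.35],[0,0,4.2,0,-0.35],[0,0,4.2,0,-0.35]]'
```

```text
time_s: 14.58
ee_pos: [0.4968, -0.1396, 0.0175]
orientation: [0.001, -0.148, 0.989, -0.0]
force: [-0.3, -0.3, 0.0]
grip_width: 0.0303
gripper_force: 0.0
```

```bash
python3 -m creep '[[-0.02,0.7,0.2,2.5,-0.35],[-0.06,1.43,0.25,5,-0.35],[-0.14,2.14,0.25,7.5,-0.35],[-0.25,2.85,0.25,10,-0.35],[-0.39,3.55,0.25,12.5,-0.35],[-0.56,4.24,0.25,15,-0.35],[-0.76,4.93,0.25,17.5,-0.35],[-0.99,5.61,0.25,20,-0.35]]'
```

```text
time_s: 15.25
ee_pos: [0.4907, -0.0842, 0.0158]
orientation: [0.002, 0.027, 1.0, -0.001]
force: [-0.1, -6.8, 2.7]
grip_width: 0.0307
gripper_force: 2.9
```

```bash
python3 -m creep '[[-0.02,0.7,0,2.5,-0.35],[-0.06,1.43,0,5,-0.35],[-0.14,2.14,0,7.5,-0.35],[-0.25,2.85,0,10,-0.35],[-0.39,3.55,0,12.5,-0.35],[-0.56,4.24,0,15,-0.35],[-0.76,4.93,0,17.5,-0.35],[-0.99,5.61,0,20,-0.35]]'
python3 - <<'E'
from h import *
im,d,KE=snap("wrist","w4.png")
E
python3 fit.py pics/w4.png.npz|head -1
```

```text
time_s: 15.92
ee_pos: [0.5034, -0.0286, 0.0158]
orientation: [0.002, 0.2, 0.98, -0.001]
force: [-0.6, -6.5, 4.4]
grip_width: 0.0301
gripper_force: 3.2
yaw -22.66256 c [ 0.44668844 -0.0068031 ] z 0.020893997872749592 82
```

```bash
python3 -m creep '[[-0.02,0.6,0,2,-0.35],[-0.04,1.14,0,4,-0.35],[-0.07,1.5,0,5.2,-0.35],[-0.09,1.71,0,6,-0.35],[-0.09,1.71,0,6,-0.35],[-0.09,1.71,0,6,-0.35]]'
python3 - <<'E'
from h import *
im,d,KE=snap("wrist","w5.png")
E
python3 fit.py pics/w5.png.npz|head -1
```

```text
time_s: 16.47
ee_pos: [0.5101, -0.0125, 0.0149]
orientation: [0.001, 0.249, 0.968, -0.0]
force: [-0.3, -2.8, 2.6]
grip_width: 0.03
gripper_force: 1.5
yaw -28.799976 c [0.45868835 0.01377809] z 0.021035036425740103 79
```

```bash
python3 -m creep '[[0,-0.25,0,0,-0.2],[0,-0.25,0,0,0],[0,-0.25,0,0,0],[0,-0.25,-0.5,0,0],[0,-0.25,-3,0,0],[0,-0.25,-7,0,0.5],[0,-0.25,-11,0,1],[0,-0.25,-15,0,1]]'
python3 -m creep '[[-3.5,0,-1,0,1],[-7.5,0,-1,0,1],[-11,0,-1,0,1],[-13.5,0,-1,0,1],[-13.5,0,-1,0,1],[-13.5,0,-1,0,1],[-13.5,0,-1,0,1]]'
python3 - <<'E'
from h import *
im,d,KE=snap("wrist","w6.png")
for t in ["nut","worm","jaw"]:
    for q in eyes.search_frame(t,"wrist")[:1]:
        u,v=q["bbox"][:2]; print(t,round(q["p"],2),np.round(q["bbox"]),np.round(world(u,v,d[int(v),int(u)],"wrist",KE),4))
im=cv2.imread("pics/w6.png"); cv2.imwrite("pics/w6c.png",cv2.resize(im[150:320,210:430],None,fx=3.5,fy=3.5,interpolation=cv2.INTER_CUBIC))
E
python3 fit.py pics/w6.png.npz|head -1
```

```text
time_s: 17.18
ee_pos: [0.5074, -0.0138, 0.1656]
orientation: [-0.001, 0.25, 0.968, 0.0]
force: [0.7, -0.2, -0.3]
grip_width: 0.0621
gripper_force: 0.0
time_s: 17.77
ee_pos: [0.6256, -0.079, 0.1737]
orientation: [-0.001, 0.25, 0.968, 0.0]
force: [0.5, -0.3, -0.0]
grip_width: 0.0932
gripper_force: 0.0
nut 0.59 [322. 249.  33.  37.] [ 0.6502 -0.0904  0.0238]
worm 0.7 [317. 213.  22.  22.] [ 0.6216 -0.0788  0.029 ]
jaw 0.79 [302. 253.  18.  35.] [ 0.6461 -0.107   0.0222]
yaw -28.34931 c [ 0.55298895 -0.03855808] z 0.02083627065654947 190
```

View pics/w6c.png

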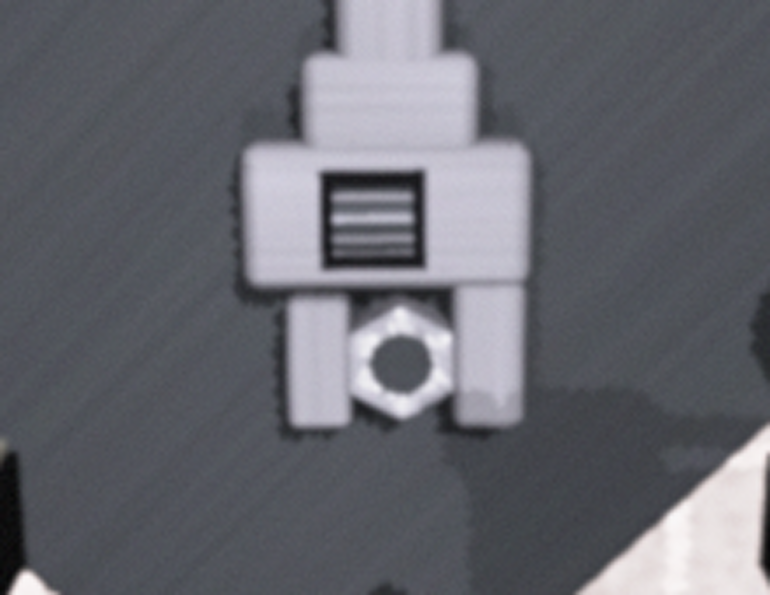

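The final crop shows the jaws still flush on the nut (nut at pixel (322,249)) and the wrench flat. The wrench turned about 44 to 45 degrees between the views taken before and after. The gripper is clear.

```bash
python3 -c "
from h import *
print(manip.job_done())"
```

```text
the job is handed in; nothing more can be done
None
```

The job is handed in: I closed the jaw until the worm stalled at about 9 N of drag, let go, then turned the nut about 45° clockwise (images read 44–45°), leaving the wrench flat with its jaw snug and the gripper clear; the call gave no verdict.

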